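# Shut the apprentice's puzzle box

## Task

Close up the light wooden puzzle box by pushing with the fingertips only: first push its front drawer fully home, then push the overhanging top lid across until it is shut flush with the end of the box. Push gently, do not pinch or lift anything, do not shove the box along the bench, and leave the mallet, the try square and the scrap tin where they are. Finish with the hand clear.

Things in the scene. Friction and masses are not known exactly. Their poses are not given: they have to be found in the camera images.
- box: Light wooden puzzle box, loose, 1.5 to 2.3 kg in all, 140 mm deep (x), 200 wide (y), 100 high. Origin: centre of its underside. Its -x face, roughly towards the robot, holds the drawer (front at x = -70 mm when shut); +y is the robot's left; z up. Left end wall: outside at y = +100 mm, top at z = 86 mm, just under the lid. Rails 11 mm thick edge the top at front and back, to z = 100 mm.
- drawer (a joint): How far the drawer stands out of the front of the box (its -x side), m: 0 is fully home with its front flush, against a hard stop; at most 0.09. It slides stiffly (1.5 N friction plus 4 N per m/s) and stays where it is left.
- drawer_face (a point): Centre of the outside of the drawer front, a plain upright board without a handle, 176 mm wide (box y), 57 mm high, 12 mm thick; it stands from 8 to 65 mm above the bench, this point at 36.5 mm. Moves with the drawer. Push it along the box's +x to shut it.
- lid (a joint): How far the sliding top lid overhangs the left (+y) end of the box, m: 0 is shut with both ends flush with the box, against a hard stop; at most 0.09. It slides stiffly (1.5 N friction plus 4 N per m/s) and stays where it is left.
- lid_end (a point): Centre of the overhanging end edge of the lid. The lid is a flat board 116 mm (box x) by 200 mm (box y) and 11 mm thick, 87 to 98 mm above the bench, running between the rails; this point is at 92.5 mm. Moves with the lid. Push it along the box's -y to shut it.
- mallet: Worn oak mallet lying loose beyond the box (on its +x side), 0.5 kg. Origin on the bench under the joint of head and handle: head 60 x 110 x 64 mm high, spanning x 0 to 60 mm, handle 28 mm thick running 200 mm along its -x. Not to be disturbed.
- square: Steel try square lying flat and loose to the right of the box (on its -y side), 0.25 kg. Origin at the outer end of the dark stock, on the bench: stock 90 x 20 x 14 mm along its +x, and blade 22 mm wide, 4 mm thick, 150 mm long along its +y from x = 79 mm. Not to be disturbed.
- tin: Blue enamel scrap tin with wood offcuts standing in it, loose, 92 mm across at the rim and 85 mm high (offcuts reach about 95 mm), 0.25 kg, standing beyond the left corner of the box (its +x, +y side). Origin: centre of its underside. Not to be disturbed.
Things that resemble listed ones, but are neither listed nor needed, are in the scene too. What is meant by the box is not red or yellow, and is the smaller of those in its own colour.

How it is judged (in metres and radians):
On the way, in this order (a step that is already met when the one before it is completed fails the run):
1. the drawer is pushed fully home while the lid still stands open (value of joint drawer below 0.004 m and value of joint lid above 0.015 m), for 0.2 s.
2. then the lid is pushed shut (value of joint each of lid, drawer below 0.004 m), for 0.2 s.
At the end, for the whole second after the job is handed in: Drawer and lid are both within 4 mm of shut; the box stands level, at rest and within 30 mm of where it was; mallet, try square and tin are within 30 mm of where they were (all of step 2 and distance of each of box, mallet, square, tin from where it was at the start of the episode below 0.03 m and angle between box's own z axis and vertical below 0.05 rad and linear speed of box below 0.01 m/s); the robot touches nothing.
It fails at once if the box is shoved or carried more than 30 mm (distance of box from where it was at the start of the episode above 0.03 m).
It fails at once if the box is lifted or tipped (height (world z) of box above 0.012 m or angle between box's own z axis and vertical above 0.12 rad).
It fails at once if the box, drawer or lid is pinched or rammed with more than 40 N (contact force between the fingers and box above 40 N).
It fails at once if the mallet, try square or tin is lifted or moved more than 30 mm (distance of any of mallet, square, tin from where it was at the start of the episode above 0.03 m).
It also fails if it takes over 45 s, if anything falls off the work surface, if the arm or the gripper's body presses on something with over 40 N, if the wrist force passes 120 N, or if a joint passes its speed limit or range.

## Robot

A 7-joint arm with a two-finger parallel gripper is mounted at the origin on the work surface. World frame = base frame: x ahead of the robot, y to its left, z up, the work surface at z = 0. Lengths are in m, angles in degrees, forces in N, time in s.
With the tool pointing down it reaches from about 0.425 to 0.875 m from the base axis. Payload 4.7 kg.
Tool frame: the origin (TCP) lies midway between the tips of the shut fingers; the grasp point (between the pads) lies env.grip_point_offset behind it (env.grip_point_offset is the distance from the TCP to the grasp point, in m); z points along the fingers, y is the line along which they close (so a half turn about z gives the same grasp; the last joint's range is limited). The gripper opens to 87 mm and grips with 3 to 60 N. Pads are 19 mm wide; open, the fingers measure 117 mm over their backs; the gripper's body (75 mm by 190 mm) begins 51 mm behind the grasp point.
Start: joints at [-69.265, 18.392, -4.016, 83.108, 1.295, 78.541, -3.26], TCP at [0.222, 0.611, 0.223] pointing down, gripper open.
Joint ranges: [-163.93, 163.93], [-17.29, 119.83], [-79.2, 71.16], [3.27, 140.29], [-89.18, 269.18], [5.43, 117.66], [-154.24, 154.24]. Speed limits (degrees/s): [147.25, 147.25, 180, 180, 180, 180, 180].

## Interface

Orientations are given as [roll, pitch, yaw] about the fixed x, y, z axes, in that order (R = Rz(yaw) Ry(pitch) Rx(roll)).
In Python, from cell import env gives the robot as it stands.
- The arm moves only by the shell command python3 -m creep 'ROWS' [FORCE]. ROWS is a JSON object of lists of equal length, an entry for each row: "translation": the shift along the tool's x, y, z in units of 0.08 m (1.0 is 0.08 m), a list of three; "turn": the turn, a rotation vector about the tool's x, y, z in units of 180 degrees (1.0 is 180 degrees), a list of three; "grip": the opening, from 0 (shut) to 1 (fully open). In form: {"translation": [[x, y, z], ...], "turn": [[ax, ay, az], ...], "grip": [grip, ...]}. A call has 1 to 5 rows; each row shifts and turns the commanded pose from where the row before left it, along the tool's axes as they then stand; what a row does not reach is not made up. A row lasts 1/8 s, in which the tool goes at most 62.5 mm and 10.7 degrees, less where a joint would pass 70% of its speed; a pose out of reach is approached as far as the arm can. A call with a number of a shift or a turn outside -1 to 1 is refused whole. A call with a gripper value outside its range is refused whole. The fingers move at their own pace and stop on an object; FORCE is the grip in N (left out, the last holds). Time passes only in rows, so rows that do not move let the fingers close. It gives the time, the measured TCP pose, the force, the opening and the grip force at its end, in the units of the state.
- env.get_obs(): the state, without advancing time (a new reading comes with each control period).
- env.read_camera(name): name is "scene" or "top" or "wrist"; returns a dict with "frame" (400x640x3 uint8, red, green, blue), "z_map" (400x640 float32, m along the optical axis (not along the pixel's ray), 0 where there is no reading), "K" (3x3 intrinsics, pixels), "D" ([k1, k2, p1, p2, k3] as OpenCV has them; the pictures are not rectified), "rvec" (rotation vector, rad) and "tvec" (3), from world to camera coordinates, as OpenCV has them. Camera axes: x right, y down, z forward; pixel columns grow to the right and rows downward; lengths in m; the calibration is good to about 2 mm. A picture is of the moment at which its call begins.
- env.sign_off(): hands the job in; it is judged then, once.
The state is a dict: "time_s": time; "qpos": joint angles; "joint_velocities": joint speeds; "effort": joint torques, N m; "tool_pos": TCP position; "tool_rot": TCP orientation; "force": force on the tool from outside, world axes, zero at the start; "wrist_torque": the same for the moment, N m; "grip_width": finger opening in m; "grasp_force": force on a finger pad.
Only numpy, scipy, OpenCV 4.12 (cv2) and the standard library are available. Lean on these libraries where they do the work, as an engineer would, in place of code of your own. Each camera call takes 0.05 s, during which the arm holds its last target. There are 200 camera calls.

## Working session

There is one attempt and no reset: what is moved stays moved. The work goes in short steps, Python scripts to look and compute and a shell command to move; the robot and the scene stay as the last step left them, time stands still between calls to the robot, and variables do not carry over. Pictures are saved under pics/ and viewed, at most 10 in all, crops included, and the job is handed in when it is done.

```bash
ls; mkdir -p pics; cat > h.py <<'E'
import numpy as np, cv2
from cell import env
def cam(n):
    c=env.read_camera(n); np.savez('/tmp/%s.npz'%n,**c); return c
def load(n): return dict(np.load('/tmp/%s.npz'%n))
def px(c,u,v,z=None):
    """pixel -> world; with z: intersect plane z, else use depth"""
    K=np.array(c['K'],float);D=np.array(c['D'],float)
    p=cv2.undistortPoints(np.array([[[u,v]]],float),K,D)[0,0]
    R=cv2.Rodrigues(np.array(c['rvec'],float))[0];t=np.array(c['tvec'],float).ravel()
    o=-R.T@t;d=R.T@np.array([p[0],p[1],1.])
    s=c['z_map'][int(round(v)),int(round(u))] if z is None else (z-o[2])/d[2]
    return o+s*d
E
python3 - <<'E'
from h import *
for n in('top','scene'):
    c=cam(n); cv2.imwrite('pics/%s0.png'%n,c['frame'][:,:,::-1])
o=env.get_obs(); print(o['time_s'],o['tool_pos'],o['tool_rot'],o['force'],env.grip_point_offset)
E
```

```text
pics
0.1 [0.22141741 0.61059511 0.22155229] [-1.79900851e+02  5.38671194e-03  1.60073598e+02] [-0.14463151 -0.35539849 -0.32784697] 0.0187
```

View pics/top0.png

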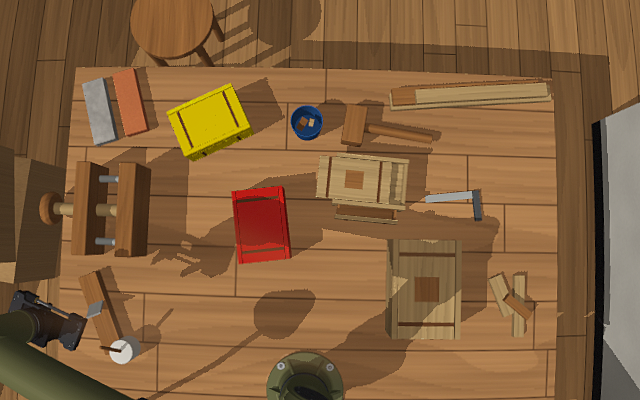

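View pics/scene0.png

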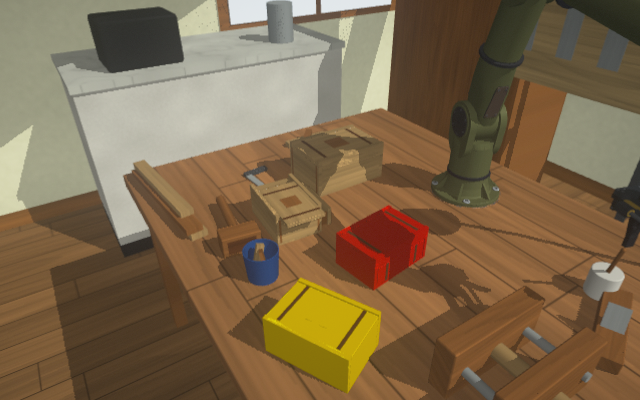

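The top view shows two light wooden boxes, at (362,185) and (424,288). The one at (362,185) is smaller, and its drawer is out towards the robot at (367,213), its lid overhangs to the left, and the tin, mallet and square sit around it, so it fits. Red (262,225) and yellow (210,120) are decoys. I'll confirm in an enlarged crop.

```bash
python3 - <<'E'
from h import *
c=load('top'); f=c['frame'][:,:,::-1][140:240,300:430]
cv2.imwrite('pics/crop1.png',cv2.resize(f,None,fx=6,fy=6,interpolation=cv2.INTER_CUBIC))
E
```

```text
(no output)
```

View pics/crop1.png

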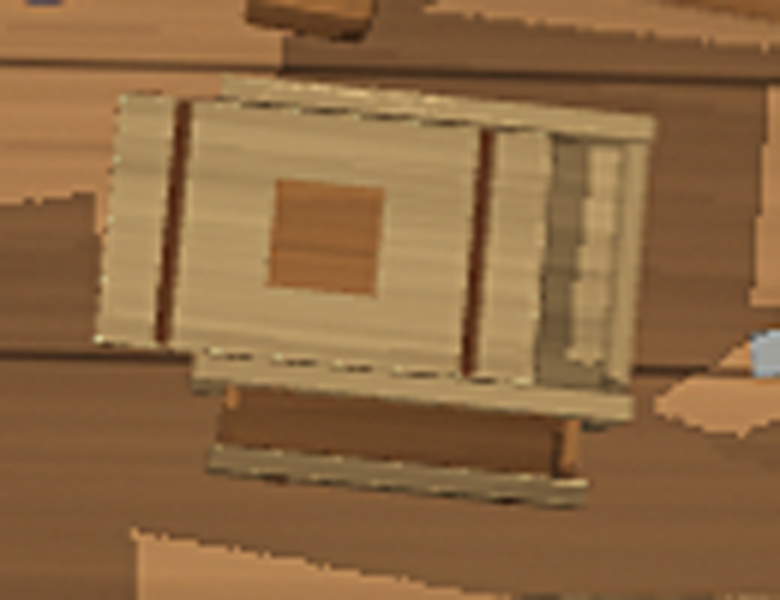

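Confirmed: the lid overhangs left (crop (108,220), about image (318,177)) and the drawer is out below (crop (395,480), about image (366,220)).

```bash
python3 - <<'E'
from h import *
c=load('top'); np.set_printoptions(precision=4,suppress=True)
P=lambda u,v,z:px(c,300+u/6-.4,140+v/6-.4,z)[:2]
bl,br,fr,fl=[P(*q,.1) for q in((222,80),(655,118),(632,416),(193,378))]
print('box',bl,br,fr,fl,'wid',np.linalg.norm(bl-br),np.linalg.norm(fl-fr),'dep',np.linalg.norm(bl-fl),np.linalg.norm(br-fr))
y=(bl-br+fl-fr);y/=np.linalg.norm(y); x=np.array([y[1],-y[0]]); C=(bl+br+fr+fl)/4
yaw=np.degrees(np.arctan2(x[1],x[0])); print('C',C,'yaw',yaw)
x2=(bl-fl+br-fr);print('yaw by x',np.degrees(np.arctan2(x2[1],x2[0])))
for n,q in dict(lidb=(120,95,.098),lidf=(97,343,.098),drl=(208,468,.065),drr=(585,498,.065)).items():
    p=P(*q);print(n,p,'box frame',(p-C)@x,(p-C)@y)
print('tin',px(c,307,123,.085),'depth check',px(c,355,180),px(c,365,220))
E
```

```text
box [ 0.6712 -0.075 ] [ 0.659  -0.2749] [ 0.5213 -0.2653] [ 0.5338 -0.0648] wid 0.20021682338265406 0.20084521326770272 dep 0.13771704714344715 0.13795483452299015
C [ 0.5963 -0.17  ] yaw -3.5342991384198443
yaw by x -4.126383806327987
lidb [ 0.6634 -0.0284] box frame 0.058166829831321175 0.14543663500523918
lidf [ 0.5489 -0.0208] box frame -0.05656124989411904 0.14597134661800068
drl [ 0.4948 -0.0735] box frame -0.10732241409455112 0.09004148778489084
drr [ 0.4849 -0.2495] box frame -0.10632383728334346 -0.08623198142737319
tin [0.7569 0.0093 0.085 ] depth check [ 0.5979 -0.1273  0.0961] [ 0.4901 -0.1594  0.0648]
```

```bash
python3 - <<'E'
from h import *
c=load('top'); np.set_printoptions(precision=4,suppress=True)
for q in((392,243),(455,243),(424,290),(262,195),(286,190),(288,255),(262,225)): print(q,px(c,*q))
s=load('scene')
# tallest points per region from top depth
vv,uu=np.mgrid[60:345:3,220:470:3]
pts=np.array([px(c,u,v) for u,v in zip(uu.ravel(),vv.ravel())])
for x0,x1,y0,y1,n in((.3,.465,-.40,-.13,'big'),(.35,.65,.05,.2,'red'),(.68,.82,-.06,.07,'tin'),(.66,.8,-.3,-.06,'mallet')):
    m=(pts[:,0]>x0)&(pts[:,0]<x1)&(pts[:,1]>y0)&(pts[:,1]<y1)&(pts[:,2]>.02);p=pts[m];print(n,p.min(0),p.max(0))
E
```

```text
(392, 243) [ 0.4278 -0.2299  0.1069]
(455, 243) [ 0.431  -0.3971  0.1291]
(424, 290) [ 0.3052 -0.3136  0.1333]
(262, 195) [0.5497 0.1259 0.1016]
(286, 190) [ 0.5753  0.0681 -0.0026]
(288, 255) [0.3889 0.0502 0.1005]
(262, 225) [0.468  0.1232 0.101 ]
big [ 0.3001 -0.3976  0.0229] [ 0.439  -0.227   0.1401]
red [0.3605 0.051  0.0307] [0.5759 0.1998 0.1111]
tin [ 0.722  -0.0328  0.0204] [0.8094 0.0528 0.0927]
mallet [ 0.6625 -0.2944  0.0213] [ 0.7999 -0.0762  0.1031]
```

```bash
python3 -m creep '{"translation":[[0,0,0],[0,0,0],[-0.23,-0.56,0],[-0.23,-0.56,0],[-0.23,-0.56,0]],"turn":[[0,0,-0.045],[0,0,-0.045],[0,0,0],[0,0,0],[0,0,0]],"grip":[0,0,0,0,0]}'
python3 -m creep '{"translation":[[-0.23,-0.56,0],[-0.23,-0.56,0],[-0.23,-0.56,0],[-0.23,-0.56,0],[-0.23,-0.56,0]],"turn":[[0,0,0],[0,0,0],[0,0,0],[0,0,0],[0,0,0]],"grip":[0,0,0,0,0]}'
python3 -m creep '{"translation":[[-0.23,-0.56,0],[-0.23,-0.56,0],[-0.23,-0.56,0],[-0.23,-0.56,0],[-0.23,-0.56,0]],"turn":[[0,0,0],[0,0,0],[0,0,0],[0,0,0],[0,0,0]],"grip":[0,0,0,0,0]}'
```

```text
time_s: 0.72
tool_pos: [0.2682, 0.4717, 0.222]
tool_rot: [-180.0, -0.0, 176.3]
force: [1.1, -0.1, -0.6]
grip_width: 0.0445
grasp_force: 0.0
time_s: 1.35
tool_pos: [0.3453, 0.2421, 0.2223]
tool_rot: [-180.0, -0.0, 176.3]
force: [0.3, 0.2, -1.0]
grip_width: 0.0018
grasp_force: 0.0
time_s: 1.98
tool_pos: [0.4225, 0.0128, 0.2224]
tool_rot: [180.0, 0.0, 176.3]
force: [0.7, -0.1, -0.3]
grip_width: 0.0004
grasp_force: 0.0
```

```bash
python3 -m creep '{"translation":[[-0.17,-0.41,0],[-0.17,-0.41,0],[-0.17,-0.41,0],[-0.16,-0.4,0],[0,0,0]],"turn":[[0,0,0],[0,0,0],[0,0,0],[0,0,0],[0,0,0]],"grip":[0,0,0,0,0]}'
```

```text
time_s: 2.6
tool_pos: [0.4672, -0.122, 0.2224]
tool_rot: [-179.9, -0.0, 176.0]
force: [-0.8, 0.4, 0.6]
grip_width: 0.0007
grasp_force: 0.0
```

```bash
python3 -m creep '{"translation":[[0,0,0.5],[0,0,0.5],[0,0,0.5],[0,0,0.5],[0,0,0.2]],"turn":[[0,0,0],[0,0,0],[0,0,0],[0,0,0],[0,0,0]],"grip":[0,0,0,0,0]}'
python3 - <<'E'
from h import *
c=cam('top'); f=c['frame'][:,:,::-1][140:240,300:430]
cv2.imwrite('pics/t2.png',cv2.resize(f,None,fx=6,fy=6,interpolation=cv2.INTER_CUBIC))
o=env.get_obs(); print(o['tool_pos'],o['force'])
E
```

```text
time_s: 3.22
tool_pos: [0.4654, -0.1178, 0.0443]
tool_rot: [180.0, -0.2, 176.3]
force: [0.2, 0.4, 1.1]
grip_width: 0.0005
grasp_force: 0.0
[ 0.46518722 -0.11789479  0.04368733] [-2.41482472  0.04668712 -0.10490911]
```

View pics/t2.png

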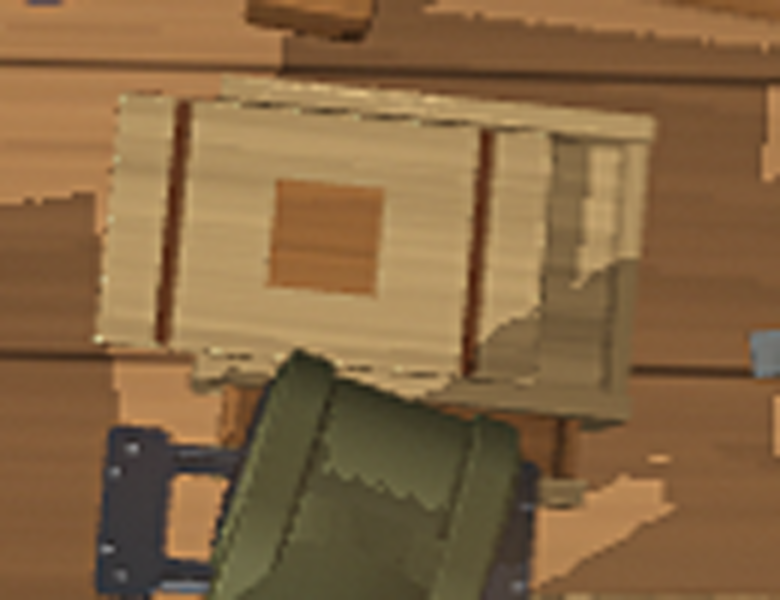

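The crop shows the hand just in front of the drawer (crop (370,480)), with the box unmoved. Now I'll push slowly.

```bash
python3 -m creep '{"translation":[[-0.06,0,0],[-0.06,0,0],[-0.06,0,0],[-0.06,0,0],[-0.06,0,0]],"turn":[[0,0,0],[0,0,0],[0,0,0],[0,0,0],[0,0,0]],"grip":[0,0,0,0,0]}'
python3 -m creep '{"translation":[[-0.06,0,0],[-0.06,0,0],[-0.06,0,0],[-0.02,0,0],[0,0,0]],"turn":[[0,0,0],[0,0,0],[0,0,0],[0,0,0],[0,0,0]],"grip":[0,0,0,0,0]}'
```

```text
time_s: 3.9
tool_pos: [0.4916, -0.1208, 0.0467]
tool_rot: [180.0, -0.0, 176.3]
force: [-1.5, 0.1, 1.3]
grip_width: 0.0005
grasp_force: 0.8
time_s: 4.53
tool_pos: [0.5077, -0.1219, 0.0465]
tool_rot: [-180.0, 0.0, 176.3]
force: [-0.9, -0.2, 0.2]
grip_width: 0.0007
grasp_force: 0.0
```

```bash
python3 -m creep '{"translation":[[-0.03,0,0],[-0.03,0,0],[-0.03,0,0],[-0.02,0,0],[0,0,0]],"turn":[[0,0,0],[0,0,0],[0,0,0],[0,0,0],[0,0,0]],"grip":[0,0,0,0,0]}'
python3 - <<'E'
from h import *
c=cam('top'); f=c['frame'][:,:,::-1][140:240,300:430]
cv2.imwrite('pics/t3.png',cv2.resize(f,None,fx=6,fy=6,interpolation=cv2.INTER_CUBIC))
o=env.get_obs(); print(o['tool_pos'],o['force'])
E
```

```text
time_s: 5.15
tool_pos: [0.5164, -0.1224, 0.0465]
tool_rot: [-180.0, 0.0, 176.3]
force: [-0.4, 0.5, 0.6]
grip_width: 0.0006
grasp_force: 0.3
[ 0.51643494 -0.12240994  0.04657617] [-0.9306096  -0.81010021 -0.21721164]
```

View pics/t3.png

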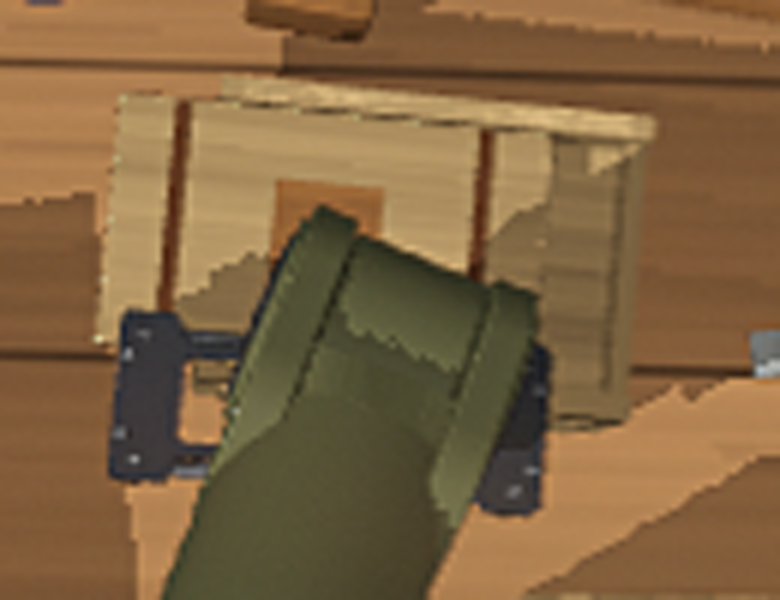

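The box is in place and the drawer front is now almost under the box edge (crop (590,425)). I'll creep on until the force rises.

```bash
for i in 1; do python3 -m creep '{"translation":[[-0.015,0,0],[-0.015,0,0],[0,0,0]],"turn":[[0,0,0],[0,0,0],[0,0,0]],"grip":[0,0,0]}'; done
python3 -m creep '{"translation":[[-0.015,0,0],[0,0,0]],"turn":[[0,0,0],[0,0,0]],"grip":[0,0]}'
```

```text
time_s: 5.58
tool_pos: [0.5187, -0.1225, 0.0466]
tool_rot: [180.0, 0.0, 176.3]
force: [-1.4, -1.4, -0.0]
grip_width: 0.0006
grasp_force: 0.5
time_s: 5.82
tool_pos: [0.5187, -0.1225, 0.0465]
tool_rot: [180.0, -0.1, 176.3]
force: [-5.9, 0.6, 4.2]
grip_width: 0.0005
grasp_force: 2.6
```

```bash
python3 -m creep '{"translation":[[-0.01,0,0],[0,0,0],[0,0,0]],"turn":[[0,0,0],[0,0,0],[0,0,0]],"grip":[0,0,0]}'
python3 -m creep '{"translation":[[0.1,0,0],[0.25,0,0],[0.25,0,0],[0,0,0]],"turn":[[0,0,0],[0,0,0],[0,0,0],[0,0,0]],"grip":[0,0,0,0]}'
```

```text
time_s: 6.2
tool_pos: [0.5187, -0.1225, 0.0465]
tool_rot: [179.9, -0.2, 176.2]
force: [-7.6, 1.2, 6.3]
grip_width: 0.0003
grasp_force: 3.9
time_s: 6.7
tool_pos: [0.472, -0.1192, 0.0466]
tool_rot: [179.9, 0.0, 176.3]
force: [0.4, 1.0, 0.3]
grip_width: 0.0005
grasp_force: 0.0
```

```bash
python3 -m creep '{"translation":[[0,0,-0.5],[0,0,-0.6],[0,0,-0.5],[-0.3,0.36,0],[-0.3,0.36,0]],"turn":[[0,0,0],[0,0,0],[0,0,0],[0,0,0],[0,0,0]],"grip":[0,0,0,0,0]}'
python3 -m creep '{"translation":[[-0.33,0.38,0],[-0.33,0.37,0],[-0.33,0.37,0],[0,0,0]],"turn":[[0,0,0],[0,0,0],[0,0,0],[0,0,0]],"grip":[0,0,0,0]}'
python3 - <<'E'
from h import *
c=cam('top'); f=c['frame'][:,:,::-1][130:230,300:430]
cv2.imwrite('pics/t4.png',cv2.resize(f,None,fx=6,fy=6,interpolation=cv2.INTER_CUBIC))
o=env.get_obs(); print(o['tool_pos'],o['force'])
E
```

```text
time_s: 7.32
tool_pos: [0.5267, -0.0642, 0.1761]
tool_rot: [179.9, 0.3, 176.3]
force: [0.3, -0.8, 0.4]
grip_width: 0.0001
grasp_force: 0.0
time_s: 7.82
tool_pos: [0.6115, 0.0234, 0.1738]
tool_rot: [180.0, 0.1, 176.6]
force: [-0.6, -0.5, -0.2]
grip_width: 0.0001
grasp_force: 0.0
[0.61036611 0.02078107 0.17402565] [-0.6783828  -0.37794079  0.46628468]
```

View pics/t4.png

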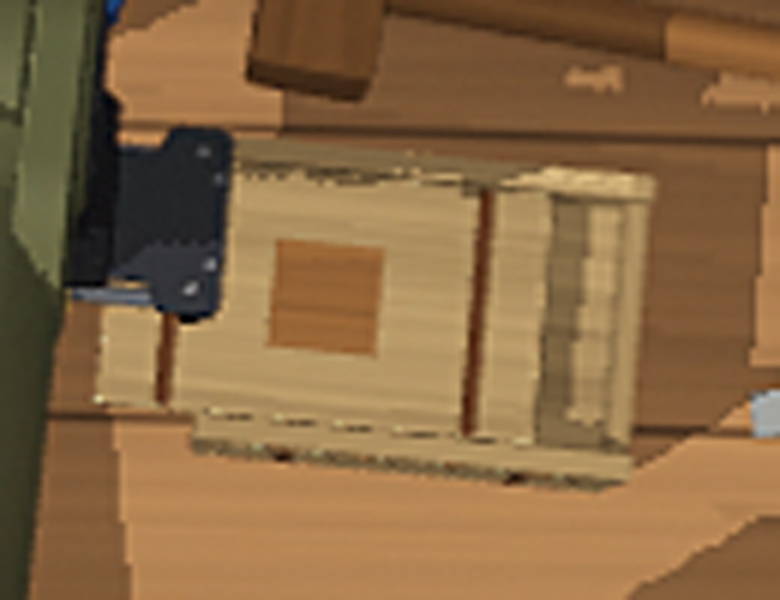

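The drawer is shut (front edge at crop (410,470)), the box is unmoved, and the hand is beyond the lid end (crop (100,330)). Next I descend and push the lid.

```bash
python3 -m creep '{"translation":[[0,0,0.35],[0,0,0.35],[0,0,0.35],[0,0,0]],"turn":[[0,0,0],[0,0,0],[0,0,0],[0,0,0]],"grip":[0,0,0,0]}'
python3 -m creep '{"translation":[[0,-0.06,0],[0,-0.06,0],[0,-0.06,0],[0,-0.06,0],[0,-0.06,0]],"turn":[[0,0,0],[0,0,0],[0,0,0],[0,0,0],[0,0,0]],"grip":[0,0,0,0,0]}'
python3 -m creep '{"translation":[[0,-0.05,0],[0,-0.05,0],[0,-0.05,0],[0,-0.05,0],[0,-0.05,0]],"turn":[[0,0,0],[0,0,0],[0,0,0],[0,0,0],[0,0,0]],"grip":[0,0,0,0,0]}'
```

```text
time_s: 8.38
tool_pos: [0.6072, 0.018, 0.0888]
tool_rot: [-179.9, -0.2, 176.2]
force: [-0.1, -0.5, 0.8]
grip_width: 0.0002
grasp_force: 0.0
time_s: 9.0
tool_pos: [0.6076, -0.0053, 0.0907]
tool_rot: [180.0, 0.0, 176.3]
force: [-0.5, -0.2, 0.1]
grip_width: 0.0003
grasp_force: 0.0
time_s: 9.62
tool_pos: [0.6062, -0.0246, 0.0905]
tool_rot: [180.0, -0.0, 176.3]
force: [-0.8, 2.6, 0.8]
grip_width: 0.0006
grasp_force: 0.8
```

```bash
python3 -m creep '{"translation":[[0,-0.05,0],[0,-0.05,0],[0,-0.05,0],[0,-0.05,0],[0,-0.05,0]],"turn":[[0,0,0],[0,0,0],[0,0,0],[0,0,0],[0,0,0]],"grip":[0,0,0,0,0]}'
python3 -m creep '{"translation":[[0,-0.02,0],[0,-0.02,0],[0,-0.02,0],[0,0,0]],"turn":[[0,0,0],[0,0,0],[0,0,0],[0,0,0]],"grip":[0,0,0,0]}'
python3 - <<'E'
from h import *
c=cam('top'); f=c['frame'][:,:,::-1][130:230,300:430]
cv2.imwrite('pics/t5.png',cv2.resize(f,None,fx=6,fy=6,interpolation=cv2.INTER_CUBIC))
o=env.get_obs(); print(o['tool_pos'],o['force'])
E
```

```text
time_s: 10.25
tool_pos: [0.6048, -0.045, 0.0905]
tool_rot: [180.0, -0.0, 176.3]
force: [0.1, 1.6, -0.2]
grip_width: 0.0003
grasp_force: 0.8
time_s: 10.75
tool_pos: [0.6047, -0.0499, 0.0905]
tool_rot: [-180.0, 0.0, 176.3]
force: [-0.4, 0.7, 0.1]
grip_width: 0.0006
grasp_force: 0.4
[ 0.60482781 -0.04989524  0.09060074] [-0.79601328  0.35120069 -0.46859358]
```

View pics/t5.png

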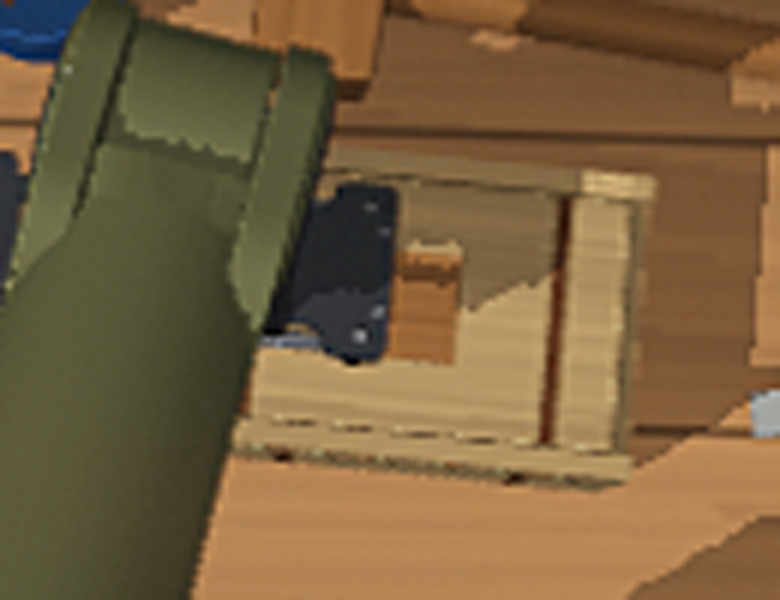

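The lid is nearly shut (far edge at crop (625,320) against the box end at (640,320)) and the box hasn't moved. I'll creep to the stop.

```bash
python3 -m creep '{"translation":[[0,-0.02,0],[0,-0.02,0],[0,0,0]],"turn":[[0,0,0],[0,0,0],[0,0,0]],"grip":[0,0,0]}'
python3 -m creep '{"translation":[[0,-0.015,0],[0,0,0]],"turn":[[0,0,0],[0,0,0]],"grip":[0,0]}'
```

```text
time_s: 11.18
tool_pos: [0.6046, -0.0531, 0.0906]
tool_rot: [-180.0, 0.0, 176.3]
force: [0.6, 1.3, -0.6]
grip_width: 0.0003
grasp_force: 0.5
time_s: 11.42
tool_pos: [0.6045, -0.0541, 0.0906]
tool_rot: [-180.0, 0.0, 176.3]
force: [0.3, -0.2, -1.3]
grip_width: 0.0002
grasp_force: 0.6
```

```bash
python3 -m creep '{"translation":[[0,-0.015,0],[0,0,0]],"turn":[[0,0,0],[0,0,0]],"grip":[0,0]}'
python3 -m creep '{"translation":[[0,-0.015,0],[0,0,0]],"turn":[[0,0,0],[0,0,0]],"grip":[0,0]}'
```

```text
time_s: 11.68
tool_pos: [0.6044, -0.0553, 0.0906]
tool_rot: [-180.0, 0.0, 176.3]
force: [0.4, 0.6, -0.4]
grip_width: 0.0007
grasp_force: 0.6
time_s: 11.92
tool_pos: [0.6043, -0.0566, 0.0906]
tool_rot: [-180.0, 0.0, 176.3]
force: [-0.6, 0.8, -0.3]
grip_width: 0.0001
grasp_force: 0.6
```

```bash
python3 -m creep '{"translation":[[0,-0.015,0],[0,0,0]],"turn":[[0,0,0],[0,0,0]],"grip":[0,0]}'
python3 -m creep '{"translation":[[0,-0.015,0],[0,0,0]],"turn":[[0,0,0],[0,0,0]],"grip":[0,0]}'
```

```text
time_s: 12.18
tool_pos: [0.6042, -0.0578, 0.0906]
tool_rot: [-180.0, 0.0, 176.3]
force: [0.8, 1.4, -0.8]
grip_width: 0.0003
grasp_force: 0.6
time_s: 12.42
tool_pos: [0.6041, -0.059, 0.0906]
tool_rot: [-180.0, 0.0, 176.3]
force: [1.0, 0.4, -0.5]
grip_width: 0.0004
grasp_force: 0.6
```

```bash
python3 -m creep '{"translation":[[0,-0.015,0],[0,0,0]],"turn":[[0,0,0],[0,0,0]],"grip":[0,0]}'
python3 -m creep '{"translation":[[0,-0.015,0],[0,0,0]],"turn":[[0,0,0],[0,0,0]],"grip":[0,0]}'
python3 - <<'E'
from h import *
c=cam('top'); f=c['frame'][:,:,::-1][130:230,300:430]
cv2.imwrite('pics/t6.png',cv2.resize(f,None,fx=6,fy=6,interpolation=cv2.INTER_CUBIC))
E
```

```text
time_s: 12.68
tool_pos: [0.6041, -0.0597, 0.0906]
tool_rot: [180.0, 0.0, 176.3]
force: [1.9, 2.6, -0.4]
grip_width: 0.0002
grasp_force: 1.1
time_s: 12.92
tool_pos: [0.6041, -0.0597, 0.0906]
tool_rot: [179.9, 0.0, 176.3]
force: [1.0, 5.9, -0.9]
grip_width: 0.0008
grasp_force: 2.6
```

View pics/t6.png

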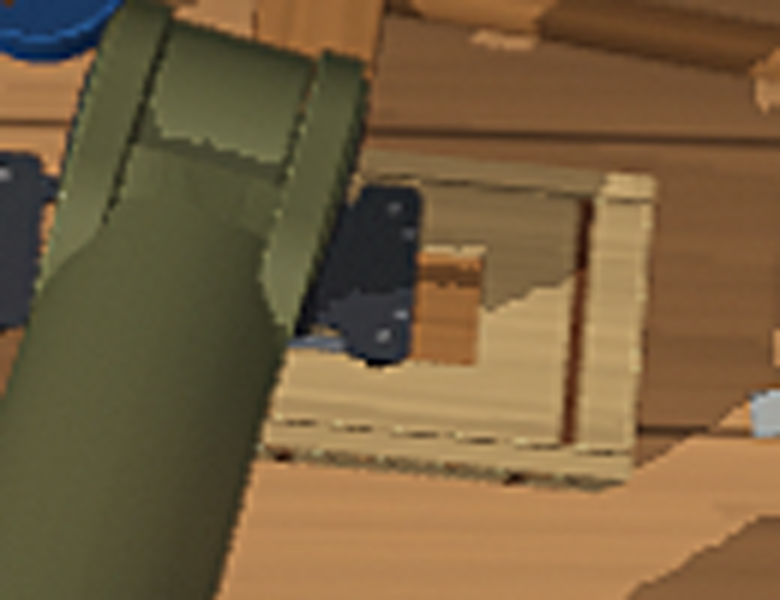

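The stop is reached: the TCP no longer advances and the force is 5.9 N. The lid end is flush with the box end (crop (640,320)) and the box is unmoved. Now I hold briefly, back off and raise.

```bash
python3 -m creep '{"translation":[[0,-0.01,0],[0,0,0],[0,0.1,0],[0,0.3,0],[0,0.3,0]],"turn":[[0,0,0],[0,0,0],[0,0,0],[0,0,0],[0,0,0]],"grip":[0,0,0,0,0]}'
python3 -m creep '{"translation":[[0,0,-0.4],[0,0,-0.5],[0,0.4,-0.5],[0,0.5,0],[0,0.5,0]],"turn":[[0,0,0],[0,0,0],[0,0,0],[0,0,0],[0,0,0]],"grip":[0,0,0,0,0]}'
python3 -m creep '{"translation":[[0,0.5,0],[0,0.5,0],[0,0,0],[0,0,0]],"turn":[[0,0,0],[0,0,0],[0,0,0],[0,0,0]],"grip":[0,0,0,0]}'
python3 - <<'E'
from h import *
c=cam('top'); f=c['frame'][:,:,::-1][100:240,280:490]
cv2.imwrite('pics/t7.png',cv2.resize(f,None,fx=3.8,fy=3.8,interpolation=cv2.INTER_CUBIC))
E
```

```text
time_s: 13.6
tool_pos: [0.6073, -0.0073, 0.0905]
tool_rot: [-179.9, -0.0, 176.2]
force: [0.9, -0.4, -0.1]
grip_width: 0.0005
grasp_force: 0.0
time_s: 14.22
tool_pos: [0.6152, 0.1051, 0.2034]
tool_rot: [-179.9, 0.1, 176.2]
force: [-0.0, 0.1, -0.3]
grip_width: 0.0004
grasp_force: 0.0
time_s: 14.72
tool_pos: [0.6201, 0.1837, 0.2023]
tool_rot: [-179.9, 0.0, 176.2]
force: [0.2, -0.4, -0.7]
grip_width: 0.0003
grasp_force: 0.0
```

View pics/t7.png

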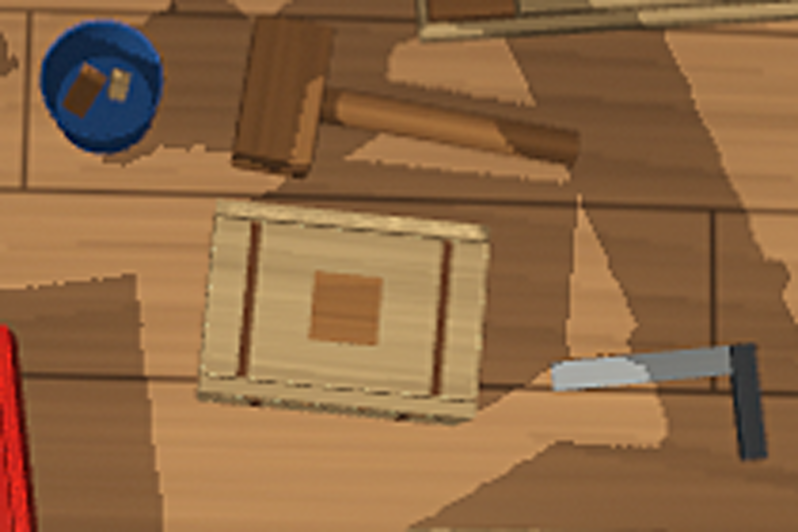

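The box at (345,310) is fully shut, with both lid ends and the drawer flush. The tin, mallet and square are undisturbed, and the hand is clear.

```bash
python3 -c "
from cell import env
print(env.sign_off())"
```

```text
the job is handed in; nothing more can be done
None
```

The job is handed in: the drawer was pushed home first, then the lid was pushed shut flush, with the box, mallet, square and tin where they were and the hand clear; the hand-in gave no verdict.

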